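# Find the rattling sample case and show it over the free viewing pad

### The job

In one of the three sealed teal cases the orange block has come loose: find out which by picking cases up and shaking or rocking them lengthwise, and stand any case that does not rattle back level where it was. Hold the rattling case out, centred about 15 cm above the viewing pad that is free (the one without the amber jar), tipped lengthwise by about 30 degrees either way so that its loose block lies at the low end. Finish while still holding it there, steady and gripped; leave the jar, vials and tools undisturbed.

Things in the scene. Friction and masses are not known exactly. Their poses are not given: they have to be found in the camera images.
- case_1: One of three outwardly identical sealed cases: teal box 112 mm long (its x axis), 56 mm wide (y), 42 mm high, clear window in the top, 0.30 to 0.39 kg in all. Stands on the bench, long axis roughly away from the robot. Origin: centre of its underside; z up. Grip it across the 56 mm width.
- block_1 (a joint): Position (m) along case_1's own +x of the orange block (60 x 44 x 20 mm, 0.13 kg) seen through its window; 0 = middle, where all start. In two cases (it varies which) the block is retained and shifts at most 2.5 mm; in the third it is loose, slides up to 22 mm either way and knocks at the ends. It slides when tipped lengthwise over about 5 degrees or shaken; level, it stays.
- case_2: One of three outwardly identical sealed cases: teal box 112 mm long (its x axis), 56 mm wide (y), 42 mm high, clear window in the top, 0.30 to 0.39 kg in all. Stands on the bench, long axis roughly away from the robot. Origin: centre of its underside; z up. Grip it across the 56 mm width.
- block_2 (a joint): Position (m) along case_2's own +x of the orange block (60 x 44 x 20 mm, 0.13 kg) seen through its window; 0 = middle, where all start. In two cases (it varies which) the block is retained and shifts at most 2.5 mm; in the third it is loose, slides up to 22 mm either way and knocks at the ends. It slides when tipped lengthwise over about 5 degrees or shaken; level, it stays.
- case_3: One of three outwardly identical sealed cases: teal box 112 mm long (its x axis), 56 mm wide (y), 42 mm high, clear window in the top, 0.30 to 0.39 kg in all. Stands on the bench, long axis roughly away from the robot. Origin: centre of its underside; z up. Grip it across the 56 mm width.
- block_3 (a joint): Position (m) along case_3's own +x of the orange block (60 x 44 x 20 mm, 0.13 kg) seen through its window; 0 = middle, where all start. In two cases (it varies which) the block is retained and shifts at most 2.5 mm; in the third it is loose, slides up to 22 mm either way and knocks at the ends. It slides when tipped lengthwise over about 5 degrees or shaken; level, it stays.
- pad_1: Blue viewing pad, 100 x 100 x 6 mm, fixed on the bench beyond the cases; origin: centre of its underside. One of the two pads (it varies) is occupied by the amber jar; the free one has only a flat paper grey-scale card (60 x 80 x 3 mm) on it.
- pad_2: Blue viewing pad, 100 x 100 x 6 mm, fixed on the bench beyond the cases; origin: centre of its underside. One of the two pads (it varies) is occupied by the amber jar; the free one has only a flat paper grey-scale card (60 x 80 x 3 mm) on it.
- jar: Amber jar with metal cap, 60 mm diameter, 85 mm high, standing on one of the pads; origin: centre of its underside. Leave it alone.
- vial_1: Capped pigment vial, 28 mm diameter, 65 mm high, standing at the left of the bench; origin: centre of its underside. Leave it alone.
- vial_2: Capped pigment vial, 28 mm diameter, 65 mm high, standing at the left of the bench; origin: centre of its underside. Leave it alone.
- vial_3: Capped pigment vial, 28 mm diameter, 65 mm high, standing at the left of the bench; origin: centre of its underside. Leave it alone.
- spatula: Loose spatula, 200 mm long, lying at the right of the bench; origin: near its middle, x along it. Leave it alone.
- brush: Loose brush, 200 mm long, lying at the right of the bench; origin: near its middle, x along it. Leave it alone.
Mind the look-alikes: they are no part of the job. Leave any purple look-alike of the pad_2 alone.

How it is judged:
By the outcome, as a careful person would: the job done as asked, in the order asked, and still so for the second after the job is handed in, while the arm keeps its last pose, push and grip.
It also fails if it takes over 72 s, if anything falls off the work surface, if the arm or the gripper's body presses on something with over 40 N, if the wrist force passes 120 N, or if a joint passes its speed limit or range.

### The arm

A 6-joint arm with a two-finger parallel gripper is mounted at the origin on the work surface. World frame = base frame: x ahead of the robot, y to its left, z up, the work surface at z = 0. Lengths are in m, angles in rad, forces in N, time in s.
With the tool pointing down it reaches from about 0.4 to 0.925 m from the base axis. Payload 12.5 kg.
Tool frame: the origin (TCP) lies midway between the tips of the shut fingers; the grasp point (between the pads) lies 19 mm behind it (hold_point_z is the distance from the TCP to the grasp point, in m); x points along the fingers, y is the direction in which the jaws open and shut, and the axes are right-handed (so a half turn about x gives the same grasp; the last joint's range is limited). The gripper opens to 95 mm and grips with 3 to 60 N. Pads are 20 mm wide; open, the fingers measure 119 mm over their backs; the gripper's body (75 mm by 180 mm) begins 59 mm behind the grasp point.
Start: joints at [1.051, 0.491, 1.559, -0, 1.092, -0.106], TCP at [0.251, 0.572, 0.215] pointing down, gripper open.
Joint ranges: [-3.1, 3.1], [-0.84, 2.19], [0.05, 2.79], [-1.13, 4.28], [0.06, 2.93], [-2.69, 2.69]. Speed limits (rad/s): [2.22, 2.22, 2.79, 3.14, 3.14, 3.14].

### API

Orientations are given as a rotation vector (axis times angle).
In Python, from plant import sense, get_image, camera_info, hand_in, hold_point_z gives the robot as it stands.
- The arm moves only by the tool send_rows, never from a script. Its argument "series" is text: rows parted by semicolons, each of 7 numbers parted by spaces: the shift along the tool's x, y, z in cm, then the turn, a rotation vector about the tool's x, y, z in degrees, then the finger opening in cm, from 0 to 9.51. A call has 1 to 8 rows; each row shifts and turns the commanded pose from where the row before left it, along the tool's axes as they then stand; what a row does not reach is not made up. A row lasts 1/10 s, in which the tool goes at most 50 mm and 8.59 degrees, less where a joint would pass 70% of its speed; a pose out of reach is approached as far as the arm can. A call with a gripper value outside its range is refused whole. The fingers move at their own pace and stop on an object; the grip force is fixed at half the most. Time passes only in rows, so rows that do not move let the fingers close. It gives the time, the measured TCP pose, the force and the opening at its end, in the units of the state.
- sense(): the state, without advancing time (a new reading comes with each control period).
- get_image(name): name is "scene" or "side" or "wrist"; returns the picture (384x512x3 uint8, red, green, blue); there is no depth.
- camera_info(name): a dict with "camera_matrix" (3x3 intrinsics, pixels), "world_to_cam" (4x4, takes a point from world to camera coordinates). Camera axes: x right, y down, z forward; pixel columns grow to the right and rows downward; lengths in m; the calibration is good to about 2 mm. A picture is of the moment at which its call begins: read the wrist's pose just before it. camera_info takes no time and is no camera call; for the wrist camera it gives the pose at the moment of the call.
- hand_in(): hands the job in, once; it reports no verdict.
The state is a dict: "clock": time; "joint_pos": joint angles; "dq": joint speeds; "tau": joint torques, N m; "tcp_pos": TCP position; "orientation": TCP orientation; "contact_force": force on the tool from outside, world axes, zero at the start; "ft_torque": the same for the moment, N m; "opening": finger opening in m.
Only numpy, scipy, OpenCV 4.12 (cv2) and the standard library are available. Lean on these libraries where they do the work, as an engineer would, in place of code of your own. Each camera call takes 0.05 s, during which the arm holds its last target. There are 200 camera calls.

## Working session

There is one attempt and no reset: what is moved stays moved. The work goes in short steps, Python scripts to look and compute and a tool call to move; the robot and the scene stay as the last step left them, time stands still between calls to the robot, and variables do not carry over. Pictures are saved under pics/ and viewed, about 8 in all and at most 12, crops included, and the job is handed in when it is done.

Besides the shell and the picture viewer there is one more tool, called by a JSON object that holds its "name" and its "arguments", one argument or row to a line. send_rows: Moves the arm, as the interface text tells. Its arguments: {"type":"object","properties":{"series":{"type":"string"}},"required":["series"]}

```bash
mkdir -p pics
python3 - <<'E'
from plant import *
import cv2, numpy as np
s=sense(); print({k:np.round(v,3) for k,v in s.items()}, hold_point_z if not callable(hold_point_z) else hold_point_z())
for n in("scene","side"):
    im=get_image(n); cv2.imwrite(f"pics/{n}0.png",cv2.cvtColor(im,cv2.COLOR_RGB2BGR))
a=cv2.imread("pics/scene0.png");b=cv2.imread("pics/side0.png")
cv2.imwrite("pics/a0.png",cv2.resize(a,(800,600),interpolation=cv2.INTER_CUBIC))
cv2.imwrite("pics/b0.png",cv2.resize(b,(800,600),interpolation=cv2.INTER_CUBIC))
for n in("scene","side","wrist"):
    c=camera_info(n);print(n,np.round(c["camera_matrix"],1).tolist(),np.round(c["world_to_cam"],3).tolist())
E
```

```text
{'clock': np.float64(0.0), 'joint_pos': array([ 1.051,  0.492,  1.559,  0.   ,  1.092, -0.106]), 'dq': array([ 0.   , -0.001,  0.001, -0.002,  0.003,  0.001]), 'tau': array([ 4.0000e-03, -6.1265e+01, -2.5820e+01,  6.9000e-02,  4.8000e-02,
       -0.0000e+00]), 'tcp_pos': array([0.251, 0.572, 0.214]), 'orientation': array([ 0.324,  1.547, -0.325]), 'contact_force': array([ 0.636, -0.139,  0.547]), 'ft_torque': array([0.007, 0.032, 0.011]), 'opening': np.float64(0.095)} 0.0188
scene [[442.3, 0.0, 251.2], [0.0, 442.3, 184.8], [0.0, 0.0, 1.0]] [[-0.201, 0.98, 0.006, 0.139], [0.698, 0.148, -0.7, -0.386], [-0.687, -0.136, -0.714, 1.668], [0.0, 0.0, 0.0, 1.0]]
side [[430.6, 0.0, 261.9], [0.0, 430.6, 189.6], [0.0, 0.0, 1.0]] [[0.976, -0.217, -0.01, -0.587], [-0.125, -0.524, -0.842, 0.09], [0.178, 0.824, -0.539, 1.23], [0.0, 0.0, 0.0, 1.0]]
wrist [[334.7, 0.0, 257.8], [0.0, 334.7, 187.8], [0.0, 0.0, 1.0]] [[0.403, 0.915, -0.002, -0.624], [0.879, -0.386, 0.281, -0.032], [0.256, -0.114, -0.96, 0.392], [0.0, 0.0, 0.0, 1.0]]
```

View pics/a0.png

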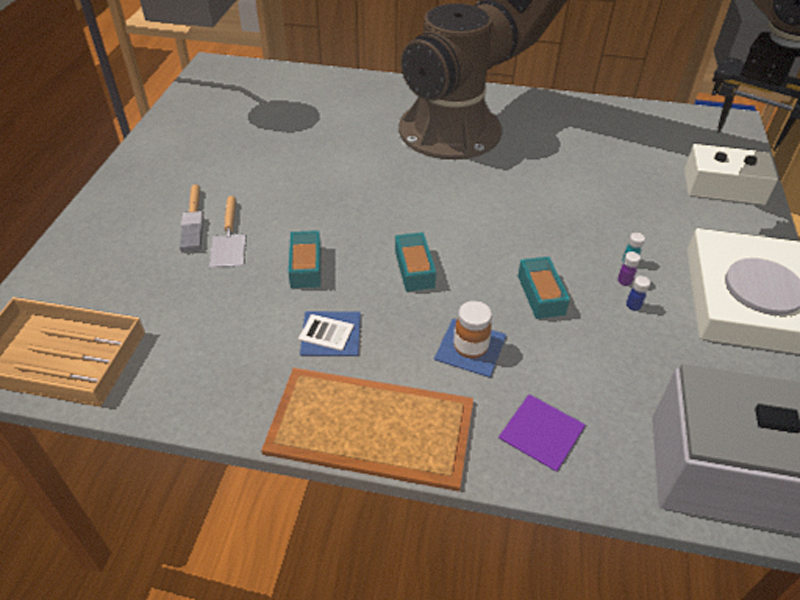

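View pics/b0.png

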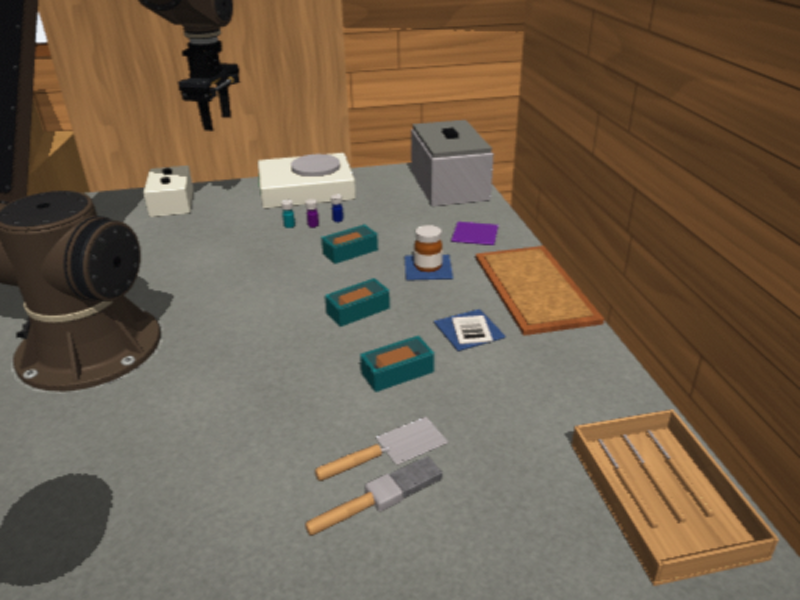

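Scene view: teal cases at (305,260), (415,262) and (543,287). There are two blue pads. The one at (330,333) carries only the card, so it is free. The one at (470,347) holds the jar. The purple square at (543,432) is a look-alike and stays alone. Next I fit box silhouettes in both views.

```bash
cat > h.py <<'E'
import cv2, numpy as np
from scipy.optimize import minimize
from plant import *
def proj(ci,P):
    p=ci["world_to_cam"][:3,:3]@np.asarray(P).T+ci["world_to_cam"][:3,3:]; u=ci["camera_matrix"]@p
    return (u[:2]/u[2]).T
def box(x,y,yaw,L,W,H):
    c,s=np.cos(yaw),np.sin(yaw)
    return np.array([[x+c*a*L/2-s*b*W/2,y+s*a*L/2+c*b*W/2,z] for a in(-1,1) for b in(-1,1) for z in(0,H)])
def mask(im,lo,hi):
    return cv2.inRange(cv2.cvtColor(im,cv2.COLOR_RGB2HSV),lo,hi)
def blobs(m,amin):
    n,l,st,c=cv2.connectedComponentsWithStats(cv2.morphologyEx(m,cv2.MORPH_CLOSE,np.ones((3,3))))
    return [(c[i],st[i,4],l==i) for i in range(1,n) if st[i,4]>amin]
def ground(ci,uv,z):
    M=ci["world_to_cam"];R=M[:3,:3];o=-R.T@M[:3,3]
    d=R.T@np.linalg.inv(ci["camera_matrix"])@np.array([*uv,1]);return o+d*(z-o[2])/d[2]
def hullmask(pts,S=4):
    m=np.zeros((384*S,512*S),np.uint8)
    cv2.fillConvexPoly(m,cv2.convexHull(np.round((pts+.5)*S).astype(np.int32)),1);return m
def fit(obs,guess,dims):
    # obs: list of (ci, bool mask); compare hulls
    hs=[]
    for ci,m in obs:
        ys,xs=np.nonzero(m);q=np.stack([xs,ys],1).astype(float)
        q=np.concatenate([q+d for d in([-.5,-.5],[.5,-.5],[-.5,.5],[.5,.5])]);hs.append((ci,hullmask(q)))
    def cost(p):
        t=0
        for ci,h in hs:
            g=hullmask(proj(ci,box(p[0]/100,p[1]/100,p[2]/10,*dims)));t+=(g^h).sum()/h.sum()
        return t
    best=min((minimize(cost,[guess[0]*100,guess[1]*100,a],method="Nelder-Mead",options=dict(initial_simplex=[[guess[0]*100+i,guess[1]*100+j,a+k] for i,j,k in((0,0,0),(1,0,0),(0,1,0),(0,0,1.5))],xatol=.01,fatol=1e-4)) for a in(guess[2]*10,)),key=lambda r:r.fun)
    return best.x[0]/100,best.x[1]/100,best.x[2]/10,best.fun
E
python3 - <<'E'
from h import *
im={n:cv2.cvtColor(cv2.imread(f"pics/{n}0.png"),cv2.COLOR_BGR2RGB) for n in("scene","side")}
ci={n:camera_info(n) for n in im}
res={}
for name,lo,hi,z,amin in(("teal",(84,120,30),(97,255,255),.02,150),("blue",(103,120,40),(118,255,255),.006,150)):
    for n in im:
        for c,a,m in blobs(mask(im[n],lo,hi),amin):
            g=ground(ci[n],c,z); print(name,n,np.round(c),a,np.round(g,3)); res.setdefault((name,n),[]).append((g,m))
out={}
for name,dims in(("teal",(.112,.056,.042)),("blue",(.1,.1,.006))):
    for g,m in res[(name,"scene")]:
        if not(.3<g[0]<1.0 and -.5<g[1]<.4):continue
        o=[(ci["scene"],m)]
        for g2,m2 in res[(name,"side")]:
            if np.hypot(*(g-g2)[:2])<.04:o.append((ci["side"],m2))
        each=[np.round(fit([k],(g[0],g[1],0.),dims),3) for k in o]
        f=fit(o,(g[0],g[1],0.),dims);print(name,len(o),np.round(f,4),each)
        out.setdefault(name,[]).append(f)
        for n in im:
            v=im[n]; cv2.polylines(v,[cv2.convexHull(np.round(proj(ci[n],box(*f[:3],*dims))).astype(np.int32))],True,(255,255,0),1)
a=cv2.resize(im["scene"][130:260,160:390],(800,452),interpolation=cv2.INTER_CUBIC)
cv2.imwrite("pics/fit.png",cv2.cvtColor(a,cv2.COLOR_RGB2BGR))
E
```

```text
teal scene [262. 164.] 173 [ 0.486 -0.008  0.02 ]
teal scene [344. 183.] 277 [0.514 0.236 0.02 ]
teal side [224. 157.] 410 [0.516 0.23  0.02 ]
teal side [229. 195.] 558 [ 0.496 -0.011  0.02 ]
teal side [254. 235.] 718 [ 0.531 -0.216  0.02 ]
blue side [273. 173.] 221 [0.664 0.109 0.006]
teal 2 [0.4972 0.0019 0.3698 0.2759] [array([ 0.478, -0.005,  0.378,  0.215]), array([0.498, 0.001, 0.373, 0.04 ])]
teal 2 [0.5161 0.2433 0.3647 0.1539] [array([0.513, 0.243, 0.36 , 0.098]), array([0.518, 0.243, 0.367, 0.033])]Traceback (most recent call last):
  File "<stdin>", line 11, in <module>
KeyError: ('blue', 'scene')
```

Run:
```python
from h import *
for n,pts in(("scene",[(187,160),(203,170),(196,178),(258,172),(275,178),(340,190),(360,193),(197,222),(228,206),(285,222),(317,236),(230,130),(205,178)]),("side",[(235,240),(250,243),(285,212),(305,220),(262,175)])):
    im=cv2.cvtColor(cv2.imread(f"pics/{n}0.png"),cv2.COLOR_BGR2HSV)
    print(n,[(p,im[p[1],p[0]].tolist()) for p in pts])
```

```text
scene [((187, 160), [21, 30, 119]), ((203, 170), [92, 166, 121]), ((196, 178), [93, 101, 83]), ((258, 172), [91, 115, 102]), ((275, 178), [89, 89, 83]), ((340, 190), [92, 107, 93]), ((360, 193), [88, 101, 78]), ((197, 222), [110, 108, 147]), ((228, 206), [110, 115, 149]), ((285, 222), [111, 104, 150]), ((317, 236), [34, 14, 149]), ((230, 130), [20, 15, 156]), ((205, 178), [83, 23, 87])]
side [((235, 240), [92, 201, 47]), ((250, 243), [91, 208, 70]), ((285, 212), [110, 140, 122]), ((305, 220), [110, 115, 111]), ((262, 175), [109, 140, 122])]
```

```bash
cat > meas.py <<'E'
from h import *
im={n:cv2.cvtColor(cv2.imread(f"pics/{n}0.png"),cv2.COLOR_BGR2RGB) for n in("scene","side")}
ci={n:camera_info(n) for n in im}
res={}
for name,lo,hi,z,amin in(("teal",(82,60,25),(99,255,255),.02,130),("blue",(104,65,40),(118,255,255),.006,130)):
    for n in im:
        for c,a,m in blobs(mask(im[n],lo,hi),amin):
            g=ground(ci[n],c,z); print(name,n,np.round(c),a,np.round(g,3)); res.setdefault((name,n),[]).append((g,m))
for name,dims in(("teal",(.112,.056,.042)),("blue",(.1,.1,.006))):
    for g,m in res[(name,"scene")]:
        if not(.3<g[0]<1.0 and -.5<g[1]<.4):continue
        o=[(ci["scene"],m)]
        for g2,m2 in res[(name,"side")]:
            if np.hypot(*(g-g2)[:2])<.04:o.append((ci["side"],m2))
        each=[np.round(fit([k],(g[0],g[1],0.1),dims),3).tolist() for k in o]
        f=fit(o,(g[0],g[1],0.1),dims);print(name,len(o),np.round(f,4).tolist(),each)
        for n in im:
            v=im[n]; cv2.polylines(v,[cv2.convexHull(np.round(proj(ci[n],box(*f[:3],*dims))).astype(np.int32))],True,(255,255,0),1)
a=cv2.resize(im["scene"][135:250,170:400],(800,400),interpolation=cv2.INTER_CUBIC)
cv2.imwrite("pics/fit.png",cv2.cvtColor(a,cv2.COLOR_RGB2BGR))
E
python3 meas.py
```

```text
teal scene [195. 167.] 455 [ 0.539 -0.201  0.02 ]
teal scene [265. 168.] 514 [0.502 0.003 0.02 ]
teal scene [347. 184.] 652 [0.52  0.243 0.02 ]
teal side [224. 156.] 539 [0.518 0.239 0.02 ]
teal side [229. 194.] 703 [ 0.498 -0.003  0.02 ]
teal side [254. 233.] 910 [ 0.534 -0.209  0.02 ]
blue scene [214. 215.] 490 [ 0.697 -0.102  0.006]
blue scene [301. 226.] 600 [0.687 0.133 0.006]
blue side [274. 173.] 279 [0.667 0.11  0.006]
blue side [298. 211.] 319 [ 0.681 -0.118  0.006]
teal 2 [0.5344, -0.2038, 0.2772, 0.0901] [[0.533, -0.204, 0.274, 0.026], [0.535, -0.206, 0.294, 0.057]]
teal 2 [0.4976, 0.0021, 0.3653, 0.115] [[0.497, 0.002, 0.376, 0.046], [0.498, 0.001, 0.378, 0.063]]
teal 2 [0.5174, 0.2434, 0.3911, 0.1182] [[0.516, 0.243, 0.381, 0.043], [0.518, 0.243, 0.318, 0.068]]
blue 2 [0.689, -0.1128, 0.1997, 0.0611] [[0.688, -0.112, 0.209, 0.02], [0.689, -0.113, 0.191, 0.02]]
blue 2 [0.6701, 0.1316, -0.2019, 0.0975] [[0.669, 0.132, -0.181, 0.017], [0.67, 0.129, -0.185, 0.057]]
```

View pics/fit.png

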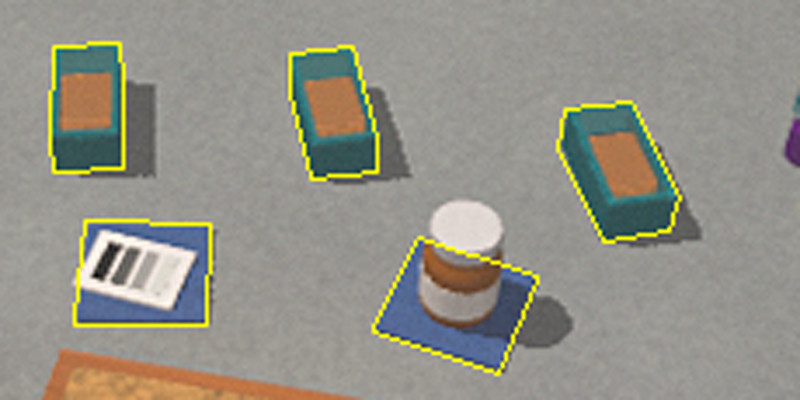

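Overlays match the cases and pads well. The free pad is at (0.689, -0.113) and shows only the card. The jar pad is at (0.670, 0.132). I start with case C, the one nearest the arm.

```bash
cat > go.py <<'E'
import sys
from h import *
from scipy.spatial.transform import Rotation as Ro
def target(x,y,z,yaw,tilt=0.):
    # tool x down, tool y along case +y or -y ; z of TCP; tilt = deg, + : case +x end goes down
    X=np.array([0,0,-1.]);Y=np.array([-np.sin(yaw),np.cos(yaw),0])
    s=sense();R0=Ro.from_rotvec(s["orientation"]).as_matrix()
    if R0[:,1]@Y<0:Y=-Y
    R=Ro.from_rotvec(np.radians(tilt)*np.array([-np.sin(yaw),np.cos(yaw),0]))*Ro.from_matrix(np.stack([X,Y,np.cross(X,Y)],1))
    return np.array([x,y,z]),R
def delta(p,R):
    s=sense();R0=Ro.from_rotvec(s["orientation"])
    print("t",np.round(s["clock"],2),"pos",np.round(s["tcp_pos"],4),"F",np.round(s["contact_force"],1),"M",np.round(s["ft_torque"],3),"q",np.round(s["joint_pos"],2),"op",np.round(s["opening"],4))
    print("total shift cm (tool now)",np.round(R0.inv().apply(p-s["tcp_pos"])*100,2),"turn deg",np.round(np.degrees((R0.inv()*R).as_rotvec()),2))
    print("shift cm in target axes",np.round(R.inv().apply(p-s["tcp_pos"])*100,2))
if __name__=="__main__": delta(*target(*map(float,sys.argv[1:])))
E
python3 go.py .517 .243 .15 .38
python3 - <<'E'
from h import *
ci=camera_info("scene")
for u,v in((637,303),(628,280),(637,265)):
    g=ground(ci,(u*.64,v*.64),0.005);d=g[:2]-[.517,.243];print(g,d@[.928,.371],d@[-.371,.928])
E
```

```text
t 0.1 pos [0.2512 0.5721 0.2141] F [-0.2  0.3 -0.9] M [ 0.037  0.044 -0.007] q [ 1.05  0.49  1.56  0.    1.09 -0.11] op 0.0951
total shift cm (tool now) [  6.43 -19.44  37.57] turn deg [-4.548e+01 -3.000e-02  5.000e-02]
shift cm in target axes [  6.41 -40.42  12.48]
[0.5068647  0.41727173 0.005     ] 0.05524924990498441 0.16548436135927289
[0.44906638 0.40315433 0.005     ] -0.003625146304155377 0.17382659054150723
[0.40331862 0.42151673 0.005     ] -0.0392666150862135 0.207839321602129
```

```bash
cat > rows.py <<'E'
# rows.py n x y z yaw tilt : even split of the way to the target into n rows (tool axes, cm/deg)
from go import *
n=int(sys.argv[1]);p,R=target(*map(float,sys.argv[2:]));delta(p,R)
s=sense();R0=Ro.from_rotvec(s["orientation"]);w=(R0.inv()*R).as_rotvec()/n
for k in range(n):
    print(np.round(np.r_[(R0*Ro.from_rotvec(w*k)).inv().apply(p-s["tcp_pos"])*100/n,np.degrees(w)],2))
E
python3 rows.py 12 .517 .243 .12 .38 0
```

```text
t 0.1 pos [0.2512 0.5721 0.2141] F [-0.2  0.3 -0.9] M [ 0.037  0.044 -0.007] q [ 1.05  0.49  1.56  0.    1.09 -0.11] op 0.0951
total shift cm (tool now) [  9.43 -19.43  37.57] turn deg [-4.548e+01 -3.000e-02  5.000e-02]
shift cm in target axes [  9.41 -40.42  12.48]
[ 0.79 -1.62  3.13 -3.79 -0.    0.  ]
[ 0.79 -1.82  3.02 -3.79 -0.    0.  ]
[ 0.79 -2.02  2.89 -3.79 -0.    0.  ]
[ 0.79 -2.21  2.75 -3.79 -0.    0.  ]
[ 0.79 -2.38  2.6  -3.79 -0.    0.  ]
[ 0.79 -2.55  2.44 -3.79 -0.    0.  ]
[ 0.79 -2.7   2.26 -3.79 -0.    0.  ]
[ 0.79 -2.85  2.08 -3.79 -0.    0.  ]
[ 0.78 -2.98  1.88 -3.79 -0.    0.  ]
[ 0.78 -3.1   1.68 -3.79 -0.    0.  ]
[ 0.78 -3.2   1.48 -3.79 -0.    0.  ]
[ 0.78 -3.29  1.26 -3.79 -0.    0.  ]
```

{"name": "send_rows", "arguments": {
  "series": "0.8 -1.6 3.1 -3.8 0 0 9.5;0.8 -1.8 3 -3.8 0 0 9.5;0.8 -2 2.9 -3.8 0 0 9.5;0.8 -2.2 2.75 -3.8 0 0 9.5;0.8 -2.4 2.6 -3.8 0 0 9.5;0.8 -2.55 2.45 -3.8 0 0 9.5;0.8 -2.7 2.25 -3.8 0 0 9.5;0.8 -2.85 2.1 -3.8 0 0 9.5"
}}

```text
clock: 0.9
tcp_pos: [0.4294, 0.3524, 0.1502]
orientation: [-0.094, 1.569, 0.094]
contact_force: [0.4, 0.3, -0.7]
opening: 0.0947
```

{"name": "send_rows", "arguments": {
  "series": "0.8 -3 1.9 -3.8 0 0 9.5;0.8 -3.1 1.7 -3.8 0 0 9.5;0.8 -3.2 1.5 -3.8 0 0 9.5;0.8 -3.3 1.25 -3.8 0 0 9.5;0 0 0 0 0 0 9.5;0 0 0 0 0 0 9.5"
}}

```text
clock: 1.5
tcp_pos: [0.518, 0.2434, 0.1182]
orientation: [-0.298, 1.551, 0.298]
contact_force: [0.3, 0.3, -0.3]
opening: 0.0948
```

```bash
python3 go.py .517 .243 .01 .38;python3 - <<'E'
from h import *
cv2.imwrite("pics/w1.png",cv2.cvtColor(get_image("wrist"),cv2.COLOR_RGB2BGR))
E
```

```text
t 1.5 pos [0.518  0.2434 0.1182] F [ 0.3  0.3 -0.3] M [0.032 0.013 0.048] q [ 0.32  0.53  1.79  0.    0.82 -1.63] op 0.0948
total shift cm (tool now) [10.82 -0.   -0.1 ] turn deg [-0.02 -0.06 -0.02]
shift cm in target axes [10.82 -0.   -0.11]
```

View pics/w1.png

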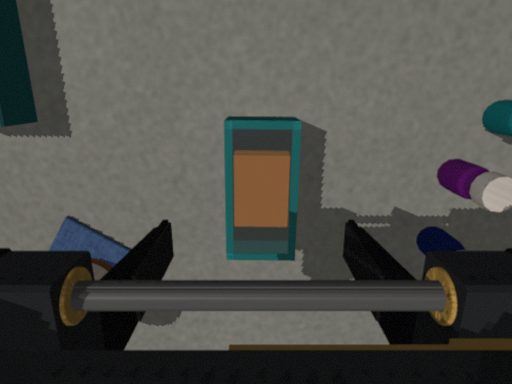

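{"name": "send_rows", "arguments": {
  "series": "3 0 -0.1 0 0 0 9.5;3 0 0 0 0 0 9.5;3 0 0 0 0 0 9.5;1.8 0 0 0 0 0 9.5;0 0 0 0 0 0 9.5;0 0 0 0 0 0 4;0 0 0 0 0 0 4;0 0 0 0 0 0 4"
}}

```text
clock: 2.35
tcp_pos: [0.5175, 0.244, 0.0119]
orientation: [-0.3, 1.548, 0.3]
contact_force: [0.5, 0.4, 0.0]
opening: 0.0762
```

{"name": "send_rows", "arguments": {
  "series": "0 0 0 0 0 0 4;0 0 0 0 0 0 4;0 0 0 0 0 0 4"
}}

```text
clock: 2.65
tcp_pos: [0.5173, 0.2436, 0.011]
orientation: [-0.299, 1.549, 0.3]
contact_force: [-1.4, 0.8, 4.2]
opening: 0.0559
```

{"name": "send_rows", "arguments": {
  "series": "-1 0 0 0 0 0 4;-3 0 0 0 0 0 4;-4 0 0 0 0 0 4;-4 0 0 0 0 0 4;-3 0 0 0 0 0 4;0 0 0 0 6 0 4;0 0 0 0 6 0 4;0 0 0 0 6 0 4"
}}

```text
clock: 3.45
tcp_pos: [0.5171, 0.2434, 0.162]
orientation: [-0.36, 1.862, 0.261]
contact_force: [-0.7, 0.2, -4.7]
opening: 0.0559
```

{"name": "send_rows", "arguments": {
  "series": "0 0 0 0 6 0 4;0 0 0 0 0 0 4;0 0 0 0 0 0 4;0 0 0 0 0 0 4;0 0 0 0 0 0 4;0 0 0 0 0 0 4"
}}

```text
clock: 4.05
tcp_pos: [0.5169, 0.2434, 0.1613]
orientation: [-0.379, 1.96, 0.247]
contact_force: [-0.0, -0.2, -3.4]
opening: 0.0561
```

```bash
cat > look.py <<'E'
from go import *
t=sys.argv[1]
p,R=target(.517,.243,.15,.38);delta(p,R)
w=get_image("wrist");s=get_image("side")[60:300,120:440]
o=np.hstack([w,cv2.resize(s,(512,384),interpolation=cv2.INTER_CUBIC)])
cv2.imwrite(f"pics/{t}.png",cv2.cvtColor(cv2.resize(o,(800,300),interpolation=cv2.INTER_AREA),cv2.COLOR_RGB2BGR))
h=cv2.cvtColor(w,cv2.COLOR_RGB2HSV)
for nm,lo,hi in(("orange",(4,90,40),(16,255,255)),("teal",(82,100,25),(99,255,255))):
    m=cv2.inRange(h,lo,hi);m[:, :180]=0;m[:,350:]=0
    b=max(blobs(m,50),key=lambda b:b[1],default=None)
    if b: ys,xs=np.nonzero(b[2]);print(nm,b[1],"x",xs.min(),xs.max(),"rows",ys.min(),ys.max())
E
python3 look.py c1
```

```text
t 4.05 pos [0.5169 0.2434 0.1613] F [-0.  -0.2 -3.4] M [ 0.258 -0.383  0.014] q [ 0.33  0.65  1.49 -0.02  1.43 -1.61] op 0.0561
total shift cm (tool now) [ 1.03 -0.04  0.45] turn deg [  0.12 -23.91   0.03]
shift cm in target axes [ 1.13 -0.04 -0.01]
orange 8128 x 212 304 rows 191 280
teal 6782 x 192 325 rows 133 279
```

View pics/c1.png

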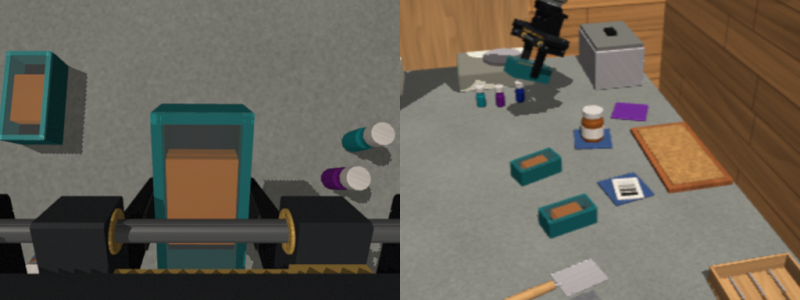

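{"name": "send_rows", "arguments": {
  "series": "0 0 0 0 -8 0 4;0 0 0 0 -8 0 4;0 0 0 0 -8 0 4;0 0 0 0 -8 0 4;0 0 0 0 -8 0 4;0 0 0 0 -8 0 4;0 0 0 0 0 0 4;0 0 0 0 0 0 4"
}}

```text
clock: 4.95
tcp_pos: [0.5169, 0.2435, 0.1609]
orientation: [-0.22, 1.141, 0.339]
contact_force: [0.4, -0.1, -2.3]
opening: 0.0557
```

{"name": "send_rows", "arguments": {
  "series": "0 0 0 0 0 0 4;0 0 0 0 0 0 4;0 0 0 0 0 0 4"
}}

```text
clock: 5.25
tcp_pos: [0.5176, 0.2437, 0.1606]
orientation: [-0.22, 1.138, 0.339]
contact_force: [-0.4, -0.4, -3.5]
opening: 0.056
```

```bash
python3 look.py c2
```

```text
t 5.25 pos [0.5176 0.2437 0.1606] F [-0.4 -0.4 -3.5] M [-0.068  0.424  0.01 ] q [ 0.31  0.37  2.03  0.09  0.32 -1.72] op 0.056
total shift cm (tool now) [ 0.93 -0.04 -0.5 ] turn deg [ 0.12 23.95 -0.03]
shift cm in target axes [ 1.06 -0.04 -0.08]
orange 9069 x 211 305 rows 181 280
teal 6600 x 192 325 rows 133 279
```

Case C's block edge moved only about 10 px (roughly 4.5 mm) between opposite 24° tips, and the case did not slip in the grip. C is retained, so I put it back.

{"name": "send_rows", "arguments": {
  "series": "0 0 0 0 8 0 4;0 0 0 0 8 0 4;0 0 0 0 8 0 4;0 0 0 0 0 0 4;4 0 0 0 0 0 4;4 0 0 0 0 0 4;3 0 0 0 0 0 4;2 0 0 0 0 0 4"
}}

```text
clock: 6.15
tcp_pos: [0.5161, 0.2432, 0.0284]
orientation: [-0.299, 1.549, 0.3]
contact_force: [-0.3, 0.1, -2.7]
opening: 0.0558
```

```bash
python3 go.py .5173 .2436 .011 .38
```

```text
t 6.15 pos [0.5161 0.2432 0.0284] F [-0.3  0.1 -2.7] M [ 0.095  0.01  -0.026] q [ 0.32  0.66  1.85  0.    0.62 -1.63] op 0.0558
total shift cm (tool now) [ 1.75 -0.    0.12] turn deg [ 0.12  0.07 -0.01]
shift cm in target axes [ 1.74 -0.    0.12]
```

{"name": "send_rows", "arguments": {
  "series": "0.7 0 0.05 0 0 0 4;0.5 0 0.05 0 0 0 4;0.4 0 0 0 0 0 4;0.2 0 0 0 0 0 4;0 0 0 0 0 0 4;0 0 0 0 0 0 4"
}}

```text
clock: 6.75
tcp_pos: [0.5183, 0.244, 0.0132]
orientation: [-0.3, 1.549, 0.3]
contact_force: [0.4, 0.2, -3.1]
opening: 0.0557
```

{"name": "send_rows", "arguments": {
  "series": "0.1 0 0 0 0 0 4;0.1 0 -0.05 0 0 0 4;0 0 0 0 0 0 4;0 0 0 0 0 0 4"
}}

```text
clock: 7.15
tcp_pos: [0.5179, 0.2438, 0.0111]
orientation: [-0.3, 1.549, 0.3]
contact_force: [-0.2, -0.0, 4.6]
opening: 0.0561
```

{"name": "send_rows", "arguments": {
  "series": "0 0 0 0 0 0 9.5;0 0 0 0 0 0 9.5;0 0 0 0 0 0 9.5;0 0 0 0 0 0 9.5;-2 0 0 0 0 0 9.5;-4 0 0 0 0 0 9.5;-4 0 0 0 0 0 9.5;-2 0 0 0 0 0 9.5"
}}

```text
clock: 7.95
tcp_pos: [0.5183, 0.244, 0.1337]
orientation: [-0.299, 1.547, 0.3]
contact_force: [0.1, 0.6, 0.2]
opening: 0.0948
```

```bash
python3 rows.py 1 .4976 .002 .12 .37 0
```

```text
t 7.95 pos [0.5183 0.244  0.1337] F [0.1 0.6 0.2] M [0.051 0.029 0.011] q [ 0.32  0.51  1.78  0.    0.85 -1.63] op 0.0948
total shift cm (tool now) [  1.34 -21.68 -10.95] turn deg [0.7  0.2  0.01]
shift cm in target axes [  1.37 -21.81 -10.68]
[ 1.340e+00 -2.168e+01 -1.095e+01  7.000e-01  2.000e-01  1.000e-02]
```

{"name": "send_rows", "arguments": {
  "series": "0.3 -3.6 -1.8 0.7 0.2 0 9.5;0.2 -3.6 -1.8 0 0 0 9.5;0.2 -3.6 -1.8 0 0 0 9.5;0.2 -3.6 -1.8 0 0 0 9.5;0.2 -3.7 -1.8 0 0 0 9.5;0.2 -3.6 -1.8 0 0 0 9.5;0 0 0 0 0 0 9.5;0 0 0 0 0 0 9.5"
}}

```text
clock: 8.75
tcp_pos: [0.4958, 0.0017, 0.118]
orientation: [-0.289, 1.555, 0.288]
contact_force: [-0.8, 0.6, 0.3]
opening: 0.0951
```

```bash
python3 go.py .4976 .002 .011 .37
python3 - <<'E'
from h import *
w=get_image("wrist");cv2.imwrite("pics/w2.png",cv2.cvtColor(w,cv2.COLOR_RGB2BGR))
b=[b for b in blobs(mask(w,(82,90,25),(99,255,255)),800)]
for c,a,m in b:
    ys,xs=np.nonzero(m); print(c,a,xs.min(),xs.max(),ys.min(),ys.max(),cv2.minAreaRect(np.stack([xs,ys],1).astype(np.float32)))
E
```

```text
t 8.75 pos [0.4958 0.0017 0.118 ] F [-0.8  0.6  0.3] M [ 0.037  0.031 -0.012] q [-0.13  0.44  1.97 -0.    0.73 -2.07] op 0.0951
total shift cm (tool now) [10.69 -0.04  0.22] turn deg [-0.13 -0.2  -0.01]
shift cm in target axes [10.7  -0.04  0.18]
[ 31.25785959 143.23880111] 6139 0 57 70 220 ((28.5, 145.0), (150.0, 57.0), 90.0)
[259.99358151 192.52708601] 3895 221 297 121 263 ((259.0, 192.0), (142.0, 76.0), 90.0)
```

{"name": "send_rows", "arguments": {
  "series": "3 0 0.2 0 0 0 9.5;3 0 0 0 0 0 9.5;3 0 0 0 0 0 9.5;1.6 0 0 0 0 0 9.5;0 0 0 0 0 0 9.5;0 0 0 0 0 0 4;0 0 0 0 0 0 4;0 0 0 0 0 0 4"
}}

```text
clock: 9.6
tcp_pos: [0.4978, 0.0031, 0.0129]
orientation: [-0.291, 1.553, 0.29]
contact_force: [-0.9, -0.1, -1.0]
opening: 0.0762
```

{"name": "send_rows", "arguments": {
  "series": "0 0 0 0 0 0 4;0 0 0 0 0 0 4;0 0 0 0 0 0 4;0 0 0 0 0 0 4"
}}

```text
clock: 10.0
tcp_pos: [0.4974, 0.0029, 0.0123]
orientation: [-0.291, 1.554, 0.29]
contact_force: [-1.9, 0.0, 5.2]
opening: 0.056
```

{"name": "send_rows", "arguments": {
  "series": "-1 0 0 0 0 0 4;-3 0 0 0 0 0 4;-4 0 0 0 0 0 4;-4 0 0 0 0 0 4;-3 0 0 0 0 0 4;0 0 0 0 6 0 4;0 0 0 0 6 0 4;0 0 0 0 6 0 4"
}}

```text
clock: 10.8
tcp_pos: [0.4977, 0.0029, 0.1632]
orientation: [-0.349, 1.867, 0.251]
contact_force: [-0.8, -0.3, -3.9]
opening: 0.056
```

{"name": "send_rows", "arguments": {
  "series": "0 0 0 0 6 0 4;0 0 0 0 0 0 4;0 0 0 0 0 0 4;0 0 0 0 0 0 4;0 0 0 0 0 0 4;0 0 0 0 0 0 4"
}}

```text
clock: 11.4
tcp_pos: [0.4976, 0.0029, 0.1624]
orientation: [-0.367, 1.966, 0.238]
contact_force: [-0.8, -0.3, -3.4]
opening: 0.0561
```

```bash
python3 look.py d1
```

```text
t 11.4 pos [0.4976 0.0029 0.1624] F [-0.8 -0.3 -3.4] M [ 0.215 -0.424 -0.04 ] q [-0.04  0.54  1.7  -0.17  1.3  -1.9 ] op 0.0561
total shift cm (tool now) [-3.16 21.69 10.07] turn deg [ -0.6  -24.12  -0.12]
shift cm in target axes [ 1.24 21.58 10.71]
orange 8152 x 211 303 rows 190 280
teal 6645 x 191 323 rows 133 279
```

{"name": "send_rows", "arguments": {
  "series": "0 0 0 0 -8 0 4;0 0 0 0 -8 0 4;0 0 0 0 -8 0 4;0 0 0 0 -8 0 4;0 0 0 0 -8 0 4;0 0 0 0 -8 0 4;0 0 0 0 0 0 4;0 0 0 0 0 0 4"
}}

```text
clock: 12.3
tcp_pos: [0.4996, 0.0069, 0.1654]
orientation: [-0.218, 1.183, 0.326]
contact_force: [0.8, -0.5, -4.3]
opening: 0.0563
```

{"name": "send_rows", "arguments": {
  "series": "0 0 0 0 0 0 4;0 0 0 0 0 0 4;0 0 0 0 0 0 4"
}}

```text
clock: 12.6
tcp_pos: [0.4999, 0.0075, 0.165]
orientation: [-0.219, 1.181, 0.327]
contact_force: [0.1, 0.1, -3.4]
opening: 0.0556
```

```bash
python3 look.py d2
```

```text
t 12.6 pos [0.4999 0.0075 0.165 ] F [ 0.1  0.1 -3.4] M [-0.087  0.469 -0.014] q [-0.23  0.29  2.14  0.51  0.44 -2.61] op 0.0556
total shift cm (tool now) [ 5.17 21.33  8.84] turn deg [-0.57 21.54 -0.07]
shift cm in target axes [ 1.5  21.24 10.32]
orange 9091 x 211 304 rows 180 280
teal 6485 x 191 323 rows 133 279
```

```bash
python3 rows.py 4 .4974 .0029 .16 .37 0
```

```text
t 12.7 pos [0.4998 0.0075 0.1651] F [-0.9  0.6 -3.7] M [-0.067  0.419  0.033] q [-0.23  0.29  2.14  0.51  0.44 -2.61] op 0.056
total shift cm (tool now) [ 0.33 -0.34 -0.55] turn deg [-1.000e-02  2.156e+01 -1.800e-01]
shift cm in target axes [ 0.51 -0.34 -0.39]
[ 0.08 -0.09 -0.14 -0.    5.39 -0.04]
[ 0.09 -0.09 -0.13 -0.    5.39 -0.04]
[ 0.11 -0.09 -0.12 -0.    5.39 -0.04]
[ 0.12 -0.09 -0.11 -0.    5.39 -0.04]
```

{"name": "send_rows", "arguments": {
  "series": "0.1 -0.1 -0.15 0 5.4 0 4;0.1 -0.1 -0.1 0 5.4 0 4;0.1 -0.1 -0.1 0 5.4 0 4;0.1 -0.1 -0.1 0 5.4 -0.1 4;0 0 0 0 0 0 4;0 0 0 0 0 0 4"
}}

```text
clock: 13.3
tcp_pos: [0.4979, 0.0028, 0.1598]
orientation: [-0.289, 1.55, 0.292]
contact_force: [-0.5, -0.2, -3.4]
opening: 0.0559
```

```bash
python3 go.py .4974 .0029 .0125 .37
```

```text
t 13.3 pos [0.4979 0.0028 0.1598] F [-0.5 -0.2 -3.4] M [0.115 0.056 0.013] q [-0.13  0.38  1.93  0.    0.83 -2.07] op 0.0559
total shift cm (tool now) [14.73  0.   -0.06] turn deg [ 0.03  0.08 -0.11]
shift cm in target axes [14.73  0.03 -0.04]
```

{"name": "send_rows", "arguments": {
  "series": "4 0 0 0 0.1 -0.1 4;4 0 0 0 0 0 4;3 0 0 0 0 0 4;2 0 0 0 0 0 4;0.8 0 0 0 0 0 4;0.4 0 0 0 0 0 4;0.3 0 0 0 0 0 4;0 0 0 0 0 0 4"
}}

```text
clock: 14.1
tcp_pos: [0.4981, 0.0022, 0.0158]
orientation: [-0.291, 1.552, 0.289]
contact_force: [0.2, 0.1, -2.6]
opening: 0.0556
```

{"name": "send_rows", "arguments": {
  "series": "0.1 0 0 0 0 0 4;0.1 0 0 0 0 0 4;0 0 0 0 0 0 4"
}}

```text
clock: 14.4
tcp_pos: [0.4978, 0.0023, 0.0134]
orientation: [-0.291, 1.553, 0.29]
contact_force: [0.1, -0.5, -3.0]
opening: 0.0562
```

{"name": "send_rows", "arguments": {
  "series": "0.1 0.05 0 0 0 0 4;0.1 0 0 0 0 0 4;0 0 0 0 0 0 4;0 0 0 0 0 0 4"
}}

```text
clock: 14.8
tcp_pos: [0.4977, 0.0028, 0.0122]
orientation: [-0.291, 1.552, 0.289]
contact_force: [-2.4, 0.2, 14.3]
opening: 0.0559
```

{"name": "send_rows", "arguments": {
  "series": "0 0 0 0 0 0 9.5;0 0 0 0 0 0 9.5;0 0 0 0 0 0 9.5;0 0 0 0 0 0 9.5;-2 0 0 0 0 0 9.5;-4 0 0 0 0 0 9.5;-4 0 0 0 0 0 9.5;-3 0 0 0 0 0 9.5"
}}

```text
clock: 15.6
tcp_pos: [0.4979, 0.0029, 0.1433]
orientation: [-0.291, 1.552, 0.289]
contact_force: [0.6, -0.4, -0.8]
opening: 0.0948
```

{"name": "send_rows", "arguments": {
  "series": "0 0 0 8.5 0 0 9.5;0 0 0 8.5 0 0 9.5;0 0 0 8.5 0 0 9.5;0 0 0 8.5 0 0 9.5;0 0 0 8.5 0 0 9.5;0 0 0 8.5 0 0 9.5;0 0 0 8.5 0 0 9.5;0 0 0 8.5 0 0 9.5"
}}

```text
clock: 16.4
tcp_pos: [0.4977, 0.0029, 0.1411]
orientation: [0.642, 1.475, -0.645]
contact_force: [0.4, -0.2, 0.6]
opening: 0.095
```

{"name": "send_rows", "arguments": {
  "series": "0 0 0 8.5 0 0 9.5;0 0 0 8.5 0 0 9.5;0 0 0 8.5 0 0 9.5;0 0 0 8.5 0 0 9.5;0 0 0 8.5 0 0 9.5;0 0 0 8.5 0 0 9.5;0 0 0 8.5 0 0 9.5;0 0 0 8.5 0 0 9.5"
}}

```text
clock: 17.2
tcp_pos: [0.4977, 0.0029, 0.1411]
orientation: [1.523, 0.968, -1.527]
contact_force: [-1.0, 0.7, -0.0]
opening: 0.0947
```

```bash
python3 rows.py 7 .5344 -.2045 .12 .277 0
```

```text
t 17.2 pos [0.4977 0.0029 0.1411] F [-1.   0.7 -0. ] M [-0.13   0.128 -0.078] q [-0.13  0.41  1.95 -0.    0.78  0.31] op 0.0947
total shift cm (tool now) [ 2.12 12.15 17.21] turn deg [4.897e+01 1.300e-01 2.000e-02]
shift cm in target axes [ 2.11 20.96  2.14]
[0.3  1.74 2.46 7.   0.02 0.  ]
[0.3  2.02 2.23 7.   0.02 0.  ]
[0.3  2.28 1.97 7.   0.02 0.  ]
[0.3  2.5  1.67 7.   0.02 0.  ]
[0.3  2.69 1.36 7.   0.02 0.  ]
[0.3  2.83 1.02 7.   0.02 0.  ]
[0.3  2.93 0.67 7.   0.02 0.  ]
```

{"name": "send_rows", "arguments": {
  "series": "0.3 1.75 2.45 7 0 0 9.5;0.3 2 2.25 7 0 0 9.5;0.3 2.3 1.95 7 0 0 9.5;0.3 2.5 1.65 7 0 0 9.5;0.3 2.7 1.35 7 0 0 9.5;0.3 2.85 1 7 0 0 9.5;0.3 2.9 0.7 7 0 0 9.5;0 0 0 0 0 0 9.5"
}}

```text
clock: 18.0
tcp_pos: [0.5363, -0.207, 0.1197]
orientation: [2.071, 0.287, -2.075]
contact_force: [0.4, 0.4, -0.3]
opening: 0.0949
```

{"name": "send_rows", "arguments": {
  "series": "0 0 0 0 0 0 9.5"
}}

```text
clock: 18.1
tcp_pos: [0.5356, -0.2042, 0.1199]
orientation: [2.067, 0.295, -2.072]
contact_force: [0.4, 0.9, 0.4]
opening: 0.0947
```

```bash
python3 go.py .5344 -.2045 .012 .277
python3 - <<'E'
from h import *
w=get_image("wrist");cv2.imwrite("pics/w3.png",cv2.cvtColor(w,cv2.COLOR_RGB2BGR))
for c,a,m in blobs(mask(w,(82,90,25),(99,255,255)),800):
    ys,xs=np.nonzero(m); print(c,a,xs.min(),xs.max(),ys.min(),ys.max(),cv2.minAreaRect(np.stack([xs,ys],1).astype(np.float32)))
E
```

```text
t 18.1 pos [ 0.5356 -0.2042  0.1199] F [0.4 0.9 0.4] M [-0.035  0.205  0.012] q [-0.48  0.53  1.79 -0.    0.83  0.81] op 0.0947
total shift cm (tool now) [10.79 -0.    0.1 ] turn deg [0.35 0.15 0.01]
shift cm in target axes [ 1.079e+01 -1.000e-02  1.200e-01]
[ 29.20550428 165.7963085 ] 6068 0 66 92 238 ((33.0, 165.0), (146.0, 66.0), 90.0)
[253.99142064 195.20590462] 3963 218 293 122 264 ((255.5, 193.0), (142.0, 75.0), 90.0)
```

View pics/w3.png

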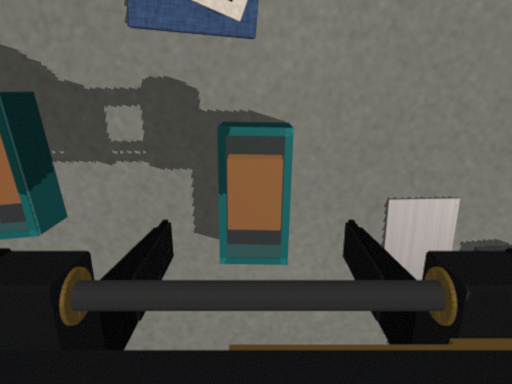

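Case A is centred under the gripper: hull x 218–293, rows 122–264. The spatula at x > 385 is clear of the fingers. Grasping.

{"name": "send_rows", "arguments": {
  "series": "3 0 0.1 0 0 0 9.5;3 0 0 0 0 0 9.5;3 0 0 0 0 0 9.5;1.7 0 0 0 0 0 9.5;0 0 0 0 0 0 9.5;0 0 0 0 0 0 4;0 0 0 0 0 0 4;0 0 0 0 0 0 4"
}}

```text
clock: 18.95
tcp_pos: [0.5354, -0.2046, 0.0146]
orientation: [2.069, 0.293, -2.069]
contact_force: [0.4, -0.9, 0.1]
opening: 0.0764
```

{"name": "send_rows", "arguments": {
  "series": "0 0 0 0 0 0 4;0 0 0 0 0 0 4;0 0 0 0 0 0 4;0 0 0 0 0 0 4"
}}

```text
clock: 19.35
tcp_pos: [0.5348, -0.2044, 0.0137]
orientation: [2.068, 0.294, -2.072]
contact_force: [-2.4, 2.6, 6.4]
opening: 0.0558
```

{"name": "send_rows", "arguments": {
  "series": "-1 0 0 0 0 0 4;-3 0 0 0 0 0 4;-4 0 0 0 0 0 4;-4 0 0 0 0 0 4;-3 0 0 0 0 0 4;0 0 0 0 6 0 4;0 0 0 0 6 0 4;0 0 0 0 6 0 4"
}}

```text
clock: 20.15
tcp_pos: [0.5351, -0.2045, 0.1644]
orientation: [2.393, 0.338, -1.733]
contact_force: [-0.8, 1.0, -3.2]
opening: 0.0556
```

{"name": "send_rows", "arguments": {
  "series": "0 0 0 0 6 0 4;0 0 0 0 0 0 4;0 0 0 0 0 0 4;0 0 0 0 0 0 4;0 0 0 0 0 0 4;0 0 0 0 0 0 4"
}}

```text
clock: 20.75
tcp_pos: [0.5355, -0.204, 0.1634]
orientation: [2.484, 0.354, -1.62]
contact_force: [0.1, -0.6, -2.8]
opening: 0.0558
```

```bash
python3 look.py e1
```

```text
t 20.75 pos [ 0.5355 -0.204   0.1634] F [ 0.1 -0.6 -2.8] M [-0.161  0.531  0.013] q [-0.63  0.4   1.97  0.6   0.6   0.18] op 0.0558
total shift cm (tool now) [  5.53 -43.43  -9.29] turn deg [ -5.44 -23.74  -1.17]
shift cm in target axes [  1.34 -42.2  -14.87]
orange 4485 x 214 301 rows 229 280
teal 6486 x 194 323 rows 139 279
```

Case A's block edge is at row 229, against about 185 for the retained ones. That is about 20 mm of slide, so A rattles. I confirm by tipping the other way to 30°, which is also the pose I want at the end.

{"name": "send_rows", "arguments": {
  "series": "0 0 0 0 -8 0 4;0 0 0 0 -8 0 4;0 0 0 0 -8 0 4;0 0 0 0 -8 0 4;0 0 0 0 -8 0 4;0 0 0 0 -8 0 4;0 0 0 0 -6 0 4;0 0 0 0 0 0 4"
}}

```text
clock: 21.65
tcp_pos: [0.5365, -0.2019, 0.1611]
orientation: [1.481, 0.222, -2.481]
contact_force: [-1.4, 0.7, -3.4]
opening: 0.0559
```

{"name": "send_rows", "arguments": {
  "series": "0 0 0 0 0 0 4;0 0 0 0 0 0 4;0 0 0 0 0 0 4"
}}

```text
clock: 21.95
tcp_pos: [0.535, -0.2033, 0.1637]
orientation: [1.489, 0.219, -2.478]
contact_force: [0.3, 0.3, -3.4]
opening: 0.056
```

```bash
python3 look.py e2;  python3 rows.py 6 .691 -.112 .155 .277 30
```

```text
t 21.95 pos [ 0.535  -0.2033  0.1637] F [ 0.3  0.3 -3.4] M [ 0.086 -0.391 -0.024] q [-0.35  0.65  1.5  -0.28  1.41  1.04] op 0.056
total shift cm (tool now) [ -3.72 -43.32 -10.3 ] turn deg [-5.25 27.95  1.57]
shift cm in target axes [  1.37 -42.11 -14.89]
orange 9803 x 211 305 rows 166 273
teal 6379 x 194 323 rows 139 280
t 22.05 pos [ 0.535  -0.2033  0.1636] F [-0.2  0.1 -3.7] M [ 0.13  -0.367 -0.004] q [-0.35  0.65  1.5  -0.28  1.41  1.04] op 0.0558
total shift cm (tool now) [ -7.46  -4.36 -15.89] turn deg [ 0.55 -1.98 -0.02]
shift cm in target axes [ -8.    -4.51 -15.58]
[-1.24 -0.73 -2.65  0.09 -0.33 -0.  ]
[-1.26 -0.73 -2.64  0.09 -0.33 -0.  ]
[-1.27 -0.74 -2.63  0.09 -0.33 -0.  ]
[-1.29 -0.74 -2.62  0.09 -0.33 -0.  ]
[-1.3  -0.74 -2.61  0.09 -0.33 -0.  ]
[-1.32 -0.75 -2.61  0.09 -0.33 -0.  ]
```

View pics/e2.png

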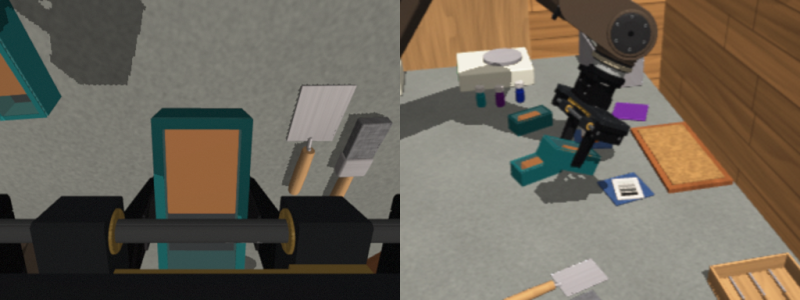

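The block now lies right against the low (+x) end, with the gap at the high end. Moving to the free pad.

{"name": "send_rows", "arguments": {
  "series": "-0.7 -0.4 -1.3 0.1 -0.4 0 4;-1.25 -0.75 -2.65 0.1 -0.4 0 4;-1.25 -0.75 -2.65 0.1 -0.4 0 4;-1.3 -0.75 -2.6 0.1 -0.4 0 4;-1.3 -0.75 -2.6 0.1 -0.4 0 4;-1.1 -0.65 -2.3 0 0 0 4;-0.7 -0.4 -1.3 0 0 0 4;0 0 0 0 0 0 4"
}}

```text
clock: 22.85
tcp_pos: [0.6886, -0.1114, 0.1535]
orientation: [1.445, 0.205, -2.506]
contact_force: [0.5, -0.5, -3.4]
opening: 0.0553
```

{"name": "send_rows", "arguments": {
  "series": "0 0 0 0 0 0 4;0 0 0 0 0 0 4;0 0 0 0 0 0 4"
}}

```text
clock: 23.15
tcp_pos: [0.6872, -0.1131, 0.1546]
orientation: [1.445, 0.203, -2.508]
contact_force: [-0.0, -0.4, -3.5]
opening: 0.0555
```

```bash
python3 go.py .691 -.112 .155 .277 30
```

```text
t 23.15 pos [ 0.6872 -0.1131  0.1546] F [-0.  -0.4 -3.5] M [ 0.104 -0.414  0.041] q [-0.17  0.87  1.06 -0.22  1.69  1.15] op 0.0555
total shift cm (tool now) [-0.24 -0.   -0.32] turn deg [0.06 0.09 0.  ]
shift cm in target axes [-0.23 -0.   -0.32]
```

{"name": "send_rows", "arguments": {
  "series": "-0.2 0 -0.3 0 0 0 4;0 0 0 0 0 0 4;0 0 0 0 0 0 4;0 0 0 0 0 0 4;0 0 0 0 0 0 4"
}}

```text
clock: 23.65
tcp_pos: [0.6911, -0.1114, 0.1543]
orientation: [1.444, 0.203, -2.507]
contact_force: [-0.4, 0.6, -3.3]
opening: 0.056
```

```bash
python3 go.py .691 -.112 .155 .277 30; python3 look.py f1 | tail -2
python3 - <<'E'
from h import *
a=[cv2.resize(get_image(n),(400,300),interpolation=cv2.INTER_AREA) for n in("scene","side")]
ss=get_image("scene")
cv2.imwrite("pics/f2.png",cv2.cvtColor(np.vstack([np.hstack(a),cv2.cvtColor(cv2.imread("pics/f1.png"),cv2.COLOR_BGR2RGB)]),cv2.COLOR_RGB2BGR))
for n in("scene","side"):
    ci=camera_info(n)
    for c,ar,m in blobs(mask(get_image(n),(82,60,25),(99,255,255)),130):
        g=ground(ci,c,.02);print(n,np.round(c),ar,np.round(fit([(ci,m)],(g[0],g[1],.3),(.112,.056,.042)),3))
E
```

```text
t 23.65 pos [ 0.6911 -0.1114  0.1543] F [-0.4  0.6 -3.3] M [ 0.094 -0.407 -0.006] q [-0.17  0.88  1.04 -0.22  1.7   1.15] op 0.056
total shift cm (tool now) [-0.05  0.05  0.06] turn deg [ 0.1   0.11 -0.01]
shift cm in target axes [-0.05  0.05  0.06]
orange 9786 x 211 305 rows 165 273
teal 6393 x 194 323 rows 138 280
scene [265. 168.] 503 [0.498 0.002 0.369 0.046]
scene [346. 185.] 637 [0.517 0.242 0.38  0.04 ]
scene [207. 189.] 192 [ 0.608 -0.142  0.225  0.64 ]
side [224. 156.] 540 [0.518 0.238 0.362 0.071]
side [301. 162.] 703 [ 0.77   0.131 -0.963  0.247]
side [229. 194.] 706 [ 0.498 -0.001  0.356  0.061]
```

View pics/f2.png

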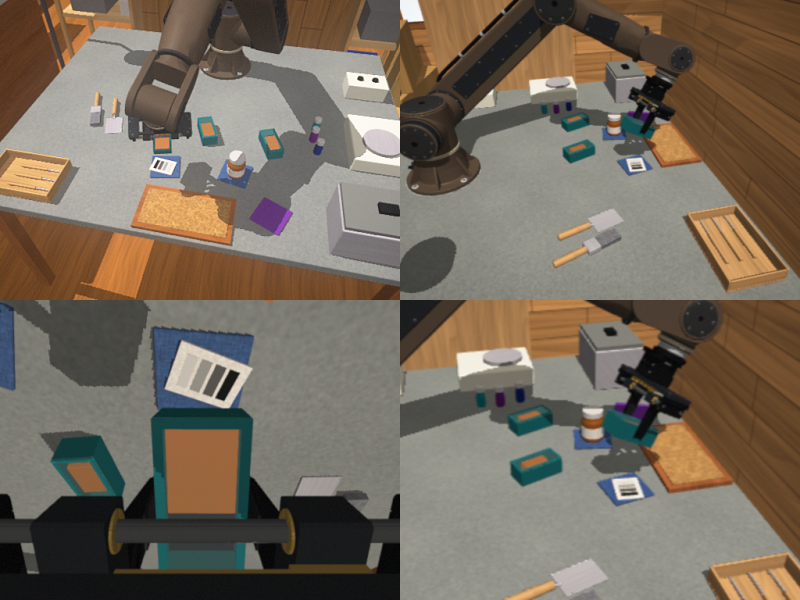

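The case is held over the card pad, with the block at its low end. The other two cases fit their original poses within about 2 mm in the scene view. The jar, vials and tools look unmoved.

```bash
python3 -c "
from plant import *
print(hand_in()); print(sense()['clock'])"
```

```text
the job is handed in; nothing more can be done
None
the job is handed in; nothing more can be done
```

The rattling case is the right-hand one as seen from the robot, which started at (0.534, -0.204). I handed the job in at about 24 s with that case still gripped and steady above the free pad, the one with only the card.

**Finding it:** I lifted each case and tipped it lengthwise both ways, watching the block through the wrist camera.
- **Left and middle cases:** their blocks shifted only about 4.5 mm in all, so they are retained. I set both back down level. The scene-camera fits after placing agree with their original poses within about 2 mm; the coarser side-camera fits agree within about 5 mm.
- **Right-hand case:** its block slid about 20 mm toward one end, then hard against the other end when tipped back.

**Final hold:** these are the last readings before hand-in.
- The tool centre is at (0.691, -0.111, 0.154) and the pad centre was measured at (0.689, -0.113).
- I estimate the case centre about 15 cm above the pad and its underside about 14 cm.
- The tilt is within about 0.1° of 30°, far (+x) end low, with the block at that end. The jaws read 56 mm, the case's width.

**Checks:**
- **Middle-case tip:** one tip fell about 2.5° short of its 24° target because the last joint neared its limit. I corrected for it before putting the case down.
- **Held case's position:** I took this from the arm's pose and the wrist view. The scene camera's view of it was blocked by the arm.
- **Jar, vials and tools:** they looked undisturbed in the final pictures. I judged that by eye and did not measure them.

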